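# Move a grinder spindle from sloping rack to bearing stand by way of a V-block

### The arm

A 6-joint arm with a two-finger parallel gripper is mounted at the origin on the work surface. World frame = base frame: x ahead of the robot, y to its left, z up, the work surface at z = 0. Lengths are in m, angles in rad, forces in N, time in s.
With the tool pointing down it reaches from about 0.3 to 0.875 m from the base axis. Payload 6.4 kg.
Tool frame: the origin (TCP) lies at the centre of the arm's flange, where the gripper is bolted on; the fingertips stand 166 mm ahead of it and the grasp point (between the pads) lies 147 mm ahead of it (r.tcp_to_grasp is the distance from the TCP to the grasp point, in m); x points along the fingers, y is the direction in which the jaws open and shut, and the axes are right-handed (so a half turn about x gives the same grasp; the last joint's range is limited). The gripper opens to 88 mm and grips with 3 to 60 N. Pads are 18 mm wide; open, the fingers measure 123 mm over their backs; the gripper's body (75 mm by 187 mm) begins 45 mm behind the grasp point.
Start: joints at [-1.312, 0.181, 1.607, -0, 1.354, -0.206], TCP at [0.258, -0.514, 0.405] pointing down, gripper open.
Joint ranges: [-2.99, 2.99], [-0.89, 2.07], [0.3, 2.58], [-1.14, 4.28], [0, 2.63], [-3.12, 3.12]. Speed limits (rad/s): [2.57, 2.57, 3.01, 3.14, 3.14, 3.14].

### API

Orientations are given as a rotation vector (axis times angle).
In Python, from station import r gives the robot as it stands. The module is installed in compiled form; this text tells all that it offers.
- The arm moves only by the tool servo_tool, never from a script. Its argument "series" is a list that holds one entry, the list of rows, each a list of 5 numbers: the shift along the tool's x, y, z in cm, then the turn about the tool's x in degrees, then the closure, from 0 (fully open) to 1 (shut). A call has 1 to 20 rows; each row shifts and turns the commanded pose from where the row before left it, along the tool's axes as they then stand; what a row does not reach is not made up. A row lasts 1/8 s, in which the tool goes at most 62.5 mm and 10.7 degrees, less where a joint would pass 70% of its speed; a pose out of reach is approached as far as the arm can. A call is refused whole if a number of a shift passes 6.25 or a number of a turn 10.7, either way. A call with a gripper value outside its range is refused whole. The fingers move at their own pace and stop on an object; "force" is the grip in N (left out, the last holds). Time passes only in rows, so rows that do not move let the fingers close. It gives the time, the measured TCP pose, the force and the opening at its end, in the units of the state.
- r.get_state(): the state, without advancing time (a new reading comes with each control period).
- r.read_camera(name): name is "side" or "top" or "wrist"; returns (picture, depth): 384x512x3 uint8, red, green, blue; 384x512 float32, m along the optical axis (not along the pixel's ray), 0 where there is no reading.
- r.camera_params(name): a dict with "camera_matrix" (3x3 intrinsics, pixels), "dist" ([k1, k2, p1, p2, k3] as OpenCV has them; the pictures are not rectified), "rvec" (rotation vector, rad) and "tvec" (3), from world to camera coordinates, as OpenCV has them. Camera axes: x right, y down, z forward; pixel columns grow to the right and rows downward; lengths in m; the calibration is good to about 2 mm. A picture is of the moment at which its call begins: read the wrist's pose just before it. camera_params takes no time and is no camera call; for the wrist camera it gives the pose at the moment of the call.
- r.hand_in(): hands the job in, once; it reports no verdict.
The state is a dict: "clock": time; "qpos": joint angles; "joint_velocities": joint speeds; "effort": joint torques, N m; "tool_pos": TCP position; "tcp_rot": TCP orientation; "force": force on the tool from outside, world axes, zero at the start; "ft_torque": the same for the moment, N m; "grip_width": finger opening in m.
Only numpy, scipy, OpenCV 4.12 (cv2) and the standard library are available. Lean on these libraries where they do the work, as an engineer would, in place of code of your own. Each camera call takes 0.05 s, during which the arm holds its last target. There are 200 camera calls.

### The job

Take the steel spindle with the brass nose out of the sloping rack and lower it, without letting it drop, until it lies fully in both notches of the red V-block, and let go. Then take it by its middle and lay it in both open bearing saddles of the green stand, brass nose towards the clear hood but still short of it, and let go. Finally slide it endways until the nose is fully home against the stop under the hood; leave the wooden stick, jar, stone slab and brush where they are.

Things in the scene. Friction and masses are not known exactly. Their poses are not given: they have to be found in the camera images.
- spindle: Steel rod 200 mm long, 20 mm diameter, 0.28 to 0.46 kg, its last 40 mm brass (the nose). Origin at its middle on its axis (centre of mass); own x runs along the rod to the nose. At the start it leans 45 degrees in one of the rack's tubes, nose up, the lower 110 mm inside.
- nose (a point): Centre of the spindle's brass end face (100 mm along its x from its middle). Held lightly (about 20 N) near this end with its foot set in the first notch of the V-block, the rod turns between the fingers as this end is lowered.
- tail (a point): Centre of the spindle's plain steel end face (100 mm the other way).
- rack: Fixed blue rack, base 140 x 170 x 12 mm, two square tubes 90 mm apart along its y. Origin on the table, 10 mm towards +x of the base's middle. The tubes lean 45 degrees, rising towards the rack's +x. Bore 28 x 28 mm, 110 mm deep along the slope, so a rod is drawn out 110 mm up the slope; tube mouths reach about 130 mm high.
- dop_stick: Wooden stick with a black tip, 150 mm long, 18 mm thick, standing in the other tube of the rack (same slope, its upper 40 mm exposed, tip about 153 mm above the table: carry the spindle over it). Origin on its length, 100 mm from its lower end; x towards the upper black tip. Must be left there.
- vblock: Fixed red V-block, origin on the table under it, x along the groove. 90-degree notches at x -75 to -25 and 47 to 73 mm; between them a gap free for fingers down to 12 mm; nothing beyond x 75 (the rod overhangs). Stop face at x -75, 78 mm high. A rod lying in it has its axis 60 mm up at y 0, foot at the stop, middle at x 25 to 35 mm. Notch tops 68 mm high, 59 mm over all.
- stand: Fixed green stand, origin on the table, x along the bearing axis to the hood. V saddles at x -85 to -65 and 35 to 55 mm, tops 74 mm high; gap free for fingers down to 12 mm. Spindle axis lies 65 mm up at y 0. Clear hood x 70 to 115, roof underside 97 mm up, walls 31 mm each side, open to -x: lay the nose at x 55 to 68, then slide it (a few N).
- stop (a point): Centre of the stop face under the hood of the stand (x = 95 mm, 65 mm high): the nose face must end against it. The spindle's tail then overhangs the rear saddle by 20 mm.
- grit_jar: Whitish jar 64 mm wide, 90 mm tall, origin under its centre. Leave alone.
- slab: Black stone slab 90 x 62 x 14 mm lying on the table, origin under its centre. Leave alone.
- brush: Brush with a wooden handle, about 200 mm long, lying on the table beyond the V-block. Leave alone.
Things that resemble listed ones, but are neither listed nor needed, are in the scene too. Several things look just like the vblock: the one meant starts farthest from the robot's base.

How it is judged:
On the way, in this order (a step that is already met when the one before it is completed fails the run):
1. the spindle lies in both notches of the V-block, let go (angle between the x axis of spindle and the x axis of vblock, either way round below 0.05 rad and y of spindle in the frame of vblock between -0.005 and 0.005 m and z of spindle in the frame of vblock between 0.056 and 0.064 m and x of spindle in the frame of vblock between 0.01 and 0.05 m and contact force between the fingers and spindle below 0.1 N), for 0.2 s.
2. it is lifted clear by a grip at its middle (within 50 mm of its centre) (x of the grasp point in the frame of spindle between -0.05 and 0.05 m and contact force between the fingers and spindle above 1 N and height (world z) of spindle above 0.085 m), for 0.1 s.
3. it lies in both bearing saddles, nose towards the hood but short of it, let go (angle between the x axis of spindle and the x axis of stand, either way round below 0.05 rad and y of spindle in the frame of stand between -0.005 and 0.005 m and z of spindle in the frame of stand between 0.061 and 0.069 m and x of nose in the frame of stand between 0.045 and 0.075 m and contact force between the fingers and spindle below 0.1 N), for 0.2 s.
At the end, for the whole second after the job is handed in: The spindle lies at rest in both bearing saddles of the stand (axis within 5 mm sideways, 4 mm in height and 0.05 rad), brass nose within 4 mm of the stop under the hood (angle between the x axis of spindle and the x axis of stand, either way round below 0.05 rad and y of spindle in the frame of stand between -0.005 and 0.005 m and z of spindle in the frame of stand between 0.061 and 0.069 m and x of nose in the frame of stand above 0.091 m and linear speed of spindle below 0.02 m/s); the robot touches nothing.
It fails at once if the spindle is dropped (moves faster than 0.5 m/s while the fingers do not touch it) (linear speed of spindle above 0.5 m/s and contact force between the fingers and spindle below 0.1 N).
It fails at once if the wooden stick in the rack is moved by more than 30 mm (distance of dop_stick from where it was at the start of the episode above 0.03 m).
It fails at once if the jar is moved by more than 30 mm (distance of grit_jar from where it was at the start of the episode above 0.03 m).
It fails at once if the black stone slab is moved by more than 30 mm (distance of slab from where it was at the start of the episode above 0.03 m).
It fails at once if the brush is moved by more than 30 mm (distance of brush from where it was at the start of the episode above 0.03 m).
It also fails if it takes over 62 s, if anything falls off the work surface, if the arm or the gripper's body presses on something with over 40 N, if the wrist force passes 120 N, or if a joint passes its speed limit or range.

## Working session

There is one attempt and no reset: what is moved stays moved. The work goes in short steps, Python scripts to look and compute and a tool call to move; the robot and the scene stay as the last step left them, time stands still between calls to the robot, and variables do not carry over. Pictures are saved under pics/ and viewed, about 8 in all and at most 12, crops included, and the job is handed in when it is done.

Besides the shell and the picture viewer there is one more tool, called after "Emit:" in YAML: its name, and indented under it one key for each argument. servo_tool: Moves the arm, as the interface text tells. Its arguments: {"type":"object","properties":{"series":{"type":"array"},"force":{"type":"number"}},"required":["series"]}

```bash
mkdir -p pics
cat > h.py <<'E'
import numpy as np, cv2, pickle
from scipy.spatial.transform import Rotation as R
from station import r
def grab(n,tag):
    p=r.camera_params(n); im,d=r.read_camera(n)
    pickle.dump((im,d,p),open(f'{tag}.pkl','wb')); cv2.imwrite(f'pics/{tag}.png',im[:,:,::-1]); return im,d,p
def load(tag): return pickle.load(open(f'{tag}.pkl','rb'))
def cam(p):
    Rm=cv2.Rodrigues(np.array(p['rvec'],float))[0]; t=np.array(p['tvec'],float).ravel(); return Rm,-Rm.T@t
def rays(p,uv):
    x=cv2.undistortPoints(np.array(uv,float).reshape(-1,1,2),np.array(p['camera_matrix'],float),np.array(p['dist'],float)).reshape(-1,2)
    return np.c_[x,np.ones(len(x))]
def plane(p,uv,z):
    Rm,c=cam(p); d=rays(p,uv)@Rm; return c+d*((z-c[2])/d[:,2])[:,None]
def cloud(im,d,p):
    v,u=np.mgrid[:d.shape[0],:d.shape[1]]; uv=np.c_[u.ravel(),v.ravel()]
    Rm,c=cam(p); X=c+(rays(p,uv)*d.ravel()[:,None])@Rm; X[d.ravel()==0]=np.nan
    return X.reshape(*d.shape,3)
def proj(p,X): return cv2.projectPoints(np.array(X,float).reshape(-1,1,3),np.array(p['rvec'],float),np.array(p['tvec'],float),np.array(p['camera_matrix'],float),np.array(p['dist'],float))[0].reshape(-1,2)
E
python3 - <<'E'
from h import *
s=r.get_state(); print(s)
for n in('side','top'):
    im,d,p=grab(n,n+'0'); print(n,cam(p)[1],(d>0).mean())
a=np.hstack([cv2.imread('pics/top0.png')]);
E
```

```text
{'clock': 0.0, 'qpos': array([-1.31232248e+00,  1.81528919e-01,  1.60799163e+00, -3.18768541e-05,
        1.35378238e+00, -2.06290306e-01]), 'joint_velocities': array([-0.00016082, -0.00174683,  0.00224943,  0.00064959, -0.00021751,
        0.00157085]), 'effort': array([-1.03986153e-03, -4.33871090e+01, -3.41853297e+01,  7.01709813e-02,
        3.86833737e-02, -1.37110119e-04]), 'tool_pos': array([ 0.2576735 , -0.51375449,  0.40382462]), 'tcp_rot': array([ 1.96339679,  0.46640169, -1.96354959]), 'force': array([-0.68406477, -0.22318679, -0.04682938]), 'ft_torque': array([-0.02441297,  0.02241622,  0.05830631]), 'grip_width': 0.08775866169622526}
side [0.08028349 0.79467145 0.83676314] 0.9960530598958334
top [ 0.29524705 -0.00648263  1.31031038] 0.9958089192708334
```

View pics/top0.png

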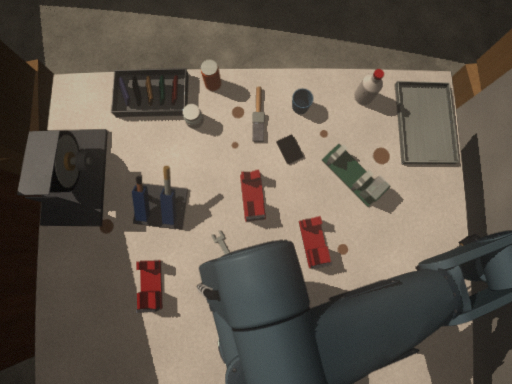

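View pics/side0.png

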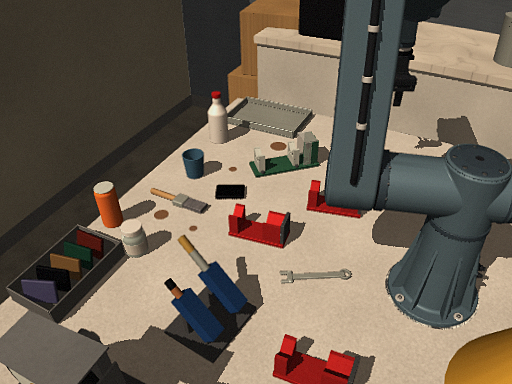

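The top view shows red blocks at (253,195), (314,242) and (150,285), the green stand at (355,175), and the rack tubes at (140,205) and (167,205). The spindle is the longer rod at (167,180), and the black-tipped stick is at (140,185). Next I'll get metric positions.

Run:
```python
from h import *
for n in('top0','side0'):
    im,d,p=load(n); X=cloud(im,d,p); hsv=cv2.cvtColor(im,cv2.COLOR_RGB2HSV); print(n, 'base px',proj(p,[[0,0,0],[.1,0,0],[0,.1,0]]).round().tolist())
    for c,lo,hi in(('red',(0,160,70),(6,255,255)),('green',(60,70,30),(90,255,160)),('blue',(108,120,40),(125,255,200))):
        m=cv2.inRange(hsv,lo,hi); k,l,st,ce=cv2.connectedComponentsWithStats(m)
        for i in range(1,k):
            if st[i,4]<60: continue
            P=X[l==i]; P=P[~np.isnan(P[:,0])]; z=P[:,2]
            rect=cv2.minAreaRect(P[:,:2].astype(np.float32))
            print(c,st[i].tolist(),'med',np.median(P,0).round(3),'z',np.percentile(z,[2,98]).round(3),'rect',np.round(rect[0],3),np.round(rect[1],3),round(rect[2],1),'dist',np.hypot(*rect[0]).round(3))
```

```text
top0 base px [[253.0, 342.0], [253.0, 311.0], [222.0, 342.0]]
red [374, 69, 9, 9, 64] med [ 0.838 -0.399  0.19 ] z [0.187 0.194] rect [ 0.839 -0.399] [0.025 0.029] 59.7 dist 0.929
red [242, 183, 22, 33, 458] med [ 0.475 -0.007  0.014] z [0.008 0.072] rect [ 0.47  -0.003] [0.115 0.064] 6.4 dist 0.47
red [311, 217, 10, 9, 65] med [ 0.39  -0.205  0.06 ] z [0.046 0.071] rect [ 0.39  -0.204] [0.021 0.026] 8.9 dist 0.44
red [300, 222, 30, 45, 613] med [ 0.311 -0.204  0.015] z [0.008 0.072] rect [ 0.325 -0.203] [0.147 0.066] 11.5 dist 0.383
red [141, 261, 20, 48, 628] med [0.191 0.33  0.014] z [0.007 0.07 ] rect [0.191 0.336] [0.148 0.066] 0.9 dist 0.386
side0 base px [[431.0, 290.0], [392.0, 277.0], [424.0, 320.0]]
red [307, 180, 54, 38, 585] med [ 0.358 -0.176  0.016] z [0.004 0.262] rect [ 0.304 -0.054] [0.161 0.352] 7.2 dist 0.309
red [229, 204, 57, 44, 1228] med [0.466 0.021 0.036] z [0.006 0.07 ] rect [ 0.478 -0.006] [0.158 0.086] 6.3 dist 0.478
red [77, 230, 24, 21, 287] med [0.851 0.269 0.054] z [0.035 0.069] rect [0.849 0.269] [0.084 0.019] 0.3 dist 0.891
red [280, 334, 17, 22, 238] med [0.252 0.326 0.059] z [0.046 0.069] rect [0.252 0.325] [0.026 0.032] 2.6 dist 0.411
red [273, 350, 82, 34, 1814] med [0.185 0.341 0.023] z [0.008 0.07 ] rect [0.192 0.333] [0.152 0.077] 5.7 dist 0.384
green [250, 141, 69, 36, 630] med [ 0.546 -0.338  0.012] z [0.006 0.091] rect [ 0.55  -0.342] [0.224 0.088] 43.0 dist 0.647
green [64, 241, 27, 21, 351] med [0.851 0.313 0.054] z [0.035 0.069] rect [0.865 0.312] [0.032 0.118] 86.0 dist 0.92
blue [199, 264, 29, 17, 101] med [0.455 0.264 0.122] z [0.103 0.133] rect [0.459 0.267] [0.061 0.026] 37.3 dist 0.531
blue [215, 285, 30, 17, 105] med [0.423 0.272 0.081] z [0.061 0.102] rect [0.418 0.27 ] [0.063 0.017] 40.4 dist 0.498
blue [178, 288, 32, 41, 283] med [0.455 0.362 0.106] z [0.068 0.132] rect [0.454 0.356] [0.04  0.058] 83.3 dist 0.577
```

Run:
```python
from h import *
for n in('top0','side0'):
    im,d,p=load(n); X=cloud(im,d,p); hsv=cv2.cvtColor(im,cv2.COLOR_RGB2HSV).astype(int)
    B=(X[...,0]>.3)&(X[...,0]<.62)&(X[...,1]>.2)&(X[...,1]<.42)&(X[...,2]>.03)
    blue=(hsv[...,0]>105)&(hsv[...,0]<128)&(hsv[...,1]>90)
    for nm,m in(('blue',B&blue),('rod',B&~blue)):
        k,l,st,ce=cv2.connectedComponentsWithStats(m.astype(np.uint8),connectivity=4)
        for i in range(1,k):
            if st[i,4]<25: continue
            P=X[l==i]; c=P.mean(0); v=np.linalg.svd(P-c)[2][0]; v*=np.sign(v[2]); t=(P-c)@v
            print(n,nm,st[i].tolist(),'c',c.round(3),'dir',v.round(3),'az',np.degrees(np.arctan2(v[1],v[0])).round(1),'ext',(c+v*t.min()).round(3),(c+v*t.max()).round(3))
im=[load(n)[0] for n in('top0','side0')]
a=cv2.resize(im[0][150:240,110:200],(390,390),interpolation=2); b=cv2.resize(im[1][225:355,145:275],(390,390),interpolation=2)
c=cv2.resize(im[0][135:260,220:345],(390,200)); 
cv2.imwrite('pics/crop1.png',np.hstack([a,b])[:,:,::-1])
```

```text
top0 blue [135, 203, 10, 17, 94] c [0.423 0.362 0.079] dir [ 0.671 -0.162  0.724] az -13.6 ext [0.398 0.367 0.053] [0.447 0.356 0.106]
top0 rod [160, 166, 18, 59, 680] c [0.455 0.261 0.11 ] dir [ 0.753 -0.075  0.653] az -5.7 ext [0.384 0.268 0.049] [0.542 0.252 0.186]
top0 rod [132, 177, 19, 45, 389] c [0.463 0.347 0.102] dir [0.727 0.033 0.686] az 2.6 ext [0.402 0.344 0.045] [0.516 0.349 0.152]
side0 blue [199, 262, 48, 52, 1102] c [0.43  0.275 0.089] dir [ 0.702 -0.093  0.706] az -7.6 ext [0.388 0.281 0.047] [0.471 0.27  0.13 ]
side0 blue [172, 288, 53, 54, 1250] c [0.441 0.363 0.09 ] dir [ 0.716 -0.096  0.692] az -7.7 ext [0.398 0.369 0.048] [0.481 0.358 0.129]
side0 rod [178, 235, 36, 38, 360] c [0.506 0.262 0.152] dir [ 0.714 -0.074  0.696] az -5.9 ext [0.475 0.265 0.122] [0.54  0.258 0.185]
side0 rod [164, 278, 19, 21, 186] c [0.502 0.353 0.135] dir [ 0.713 -0.102  0.694] az -8.1 ext [0.486 0.355 0.119] [0.517 0.351 0.149]
side0 rod [208, 288, 8, 14, 61] c [0.463 0.277 0.047] dir [0.08  0.079 0.994] az 44.8 ext [0.462 0.276 0.029] [0.466 0.279 0.072]
side0 rod [182, 316, 8, 13, 49] c [0.476 0.368 0.048] dir [0.09  0.063 0.994] az 35.1 ext [0.474 0.367 0.032] [0.478 0.369 0.076]
```

View pics/crop1.png

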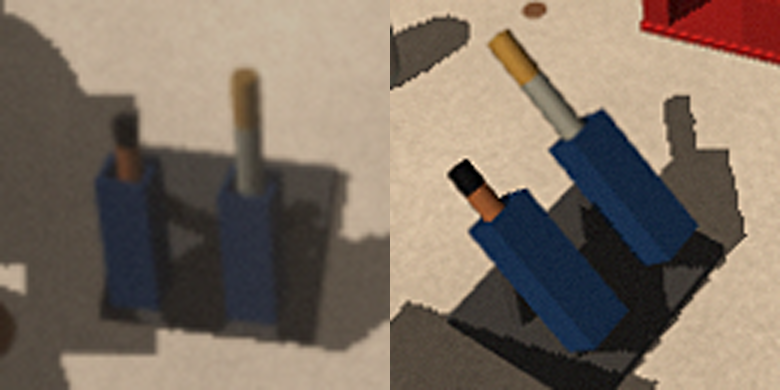

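The crop confirms it: the brass-nosed rod stands in the tube nearer y=0.26, with its nose at about (0.54, 0.25, 0.18). The stick stands in the other tube. Next I'll work out the tool axes.

```bash
cat >> h.py <<'E'
def tool():
    s=r.get_state(); M=R.from_rotvec(s['tcp_rot']).as_matrix(); return np.array(s['tool_pos']),M
def go(target,yaw=None,grasp=True):
    """target grasp point; yaw: desired azimuth (deg) of jaw y axis (mod 180). prints total shift in tool axes & turn"""
    p,M=tool(); g=p+M[:,0]*(r.tcp_to_grasp if grasp else 0)
    print('grasp',g.round(4),'shift cm (tool)',(M.T@(np.array(target)-g)*100).round(2))
    if yaw is not None:
        ya=np.degrees(np.arctan2(M[1,1],M[0,1])); dd=(yaw-ya+90)%180-90
        print('jaw az',ya.round(2),'turn about tool x',(-dd if M[2,0]<0 else dd).round(2))
E
python3 - <<'E'
from h import *
p,M=tool(); print(M.round(3)); p_=r.camera_params('wrist'); Rm,c=cam(p_); print('cam in tool',(M.T@(c-p)).round(3),'axes in tool',(M.T@Rm.T).round(2).tolist(),p_['camera_matrix'])
go([.47,-.2,.3],90-7)
E
```

```text
[[-0.     0.448 -0.894]
 [ 0.001 -0.894 -0.448]
 [-1.    -0.001 -0.   ]]
cam in tool [ 0.019 -0.    -0.079] axes in tool [[0.0, -0.31, 0.95], [1.0, -0.0, -0.0], [0.0, 0.95, 0.31]] [[307.15992668   0.         253.96093887]
 [  0.         307.15992668 191.63537555]
 [  0.           0.           1.        ]]
grasp [ 0.2576 -0.5136  0.2566] shift cm (tool) [ -4.3  -18.52 -33.04]
jaw az -63.37 turn about tool x 33.63
```

Emit:
servo_tool:
  series:
    - [[-0.9, -2.2, -5.2, 0, 0], [-0.9, -2.2, -5.2, 0, 0], [-0.9, -2.2, -5.2, 0, 0], [-0.9, -2.2, -5.2, 0, 0], [-0.9, -2.2, -5.2, 0, 0], [-0.9, -2.2, -5.2, 0, 0], [-0.9, -2.2, -5.2, 0, 0], [-0.9, -2.2, -5.2, 0, 0], [0, 0, 0, 8.4, 0], [0, 0, 0, 8.4, 0], [0, 0, 0, 8.4, 0], [0, 0, 0, 8.4, 0], [0, 0, 0, 0, 0]]

```text
clock: 1.72
tool_pos: [0.5507, -0.1702, 0.4762]
tcp_rot: [-2.158, 0.13, 2.16]
force: [-1.3, 0.8, 0.2]
grip_width: 0.0881
```

Run:
```python
from h import *
im,d,p=grab('wrist','w1'); grab('top','top1'); s=r.get_state(); print(s['clock'],s['qpos'].round(2),(d>0).mean())
go([.522,.253,.163],83)
```

```text
1.825 [-0.51  0.13  1.52 -0.    1.49  1.18] 0.9959869384765625
grasp [ 0.5506 -0.1702  0.3291] shift cm (tool) [ 16.62 -41.68   7.84]
jaw az -96.8 turn about tool x 0.2
```

View pics/w1.png

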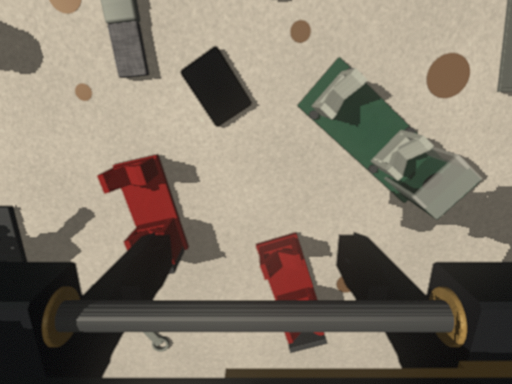

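The wrist view shows the red V-block (farthest) at about (145,200), its stop end hidden by the finger at (160,255). The stand's saddles are at (335,90) and (405,155), with the hood at (435,185). I'll measure both from their V surfaces.

```bash
cat > fitv.py <<'E'
from h import *
from scipy.optimize import least_squares
def fitv(P,c0,az0,apex,zlo,zhi,span):
    Q=P[(P[:,2]>zlo)&(P[:,2]<zhi)]
    a0=np.radians(az0); L=(Q[:,:2]-c0)@[np.cos(a0),np.sin(a0)]; W=(Q[:,:2]-c0)@[-np.sin(a0),np.cos(a0)]
    Q=Q[(abs(L)<span)&(abs(W)<.04)]
    def f(x):
        n=np.array([-np.sin(x[1]),np.cos(x[1])]); v=(Q[:,:2]-c0)@n-x[0]; return Q[:,2]-x[2]-abs(v)
    s=least_squares(f,[0,a0,apex],loss='cauchy',f_scale=.0015)
    n=np.array([-np.sin(s.x[1]),np.cos(s.x[1])]); u=np.array([n[1],-n[0]])
    good=abs(f(s.x))<.003; L=(Q[:,:2]-c0)@u
    print('n',len(Q),good.sum(),'line pt',(c0+s.x[0]*n).round(4),'az',np.degrees(s.x[1]).round(2),'apex',s.x[2].round(4)); h=np.histogram(L[good]*1000,bins=np.arange(-span*1000,span*1000+1,5)); print([(int(b),int(k)) for k,b in zip(*h) if k])
    return c0+s.x[0]*n,u,n
E
python3 - <<'E'
from fitv import *
for t in('w1','top1'):
    im,d,p=load(t); X=cloud(im,d,p).reshape(-1,3); hsv=cv2.cvtColor(im,cv2.COLOR_RGB2HSV).reshape(-1,3).astype(int)
    ok=~np.isnan(X[:,0]); red=ok&((hsv[:,0]<8)|(hsv[:,0]>172))&(hsv[:,1]>130)
    print(t,'vblock'); P=X[red]; P=P[abs(P[:,0]-.47)<.15]
    B=P[(abs(P[:,1])<.07)&(P[:,2]>.005)]; rr=cv2.minAreaRect(B[:,:2].astype(np.float32)); print('rect',rr)
    fitv(P,np.array([.47,-.003]),6,.046,.046,.067,.1)
    fitv(P,np.array([.47,-.003]),-6,.046,.046,.067,.1)
    print(t,'stand'); S=X[ok&(hsv[:,1]<70)&(X[:,2]>.045)]; fitv(S,np.array([.55,-.342]),-133,.051,.051,.073,.12)
    G=X[ok&(hsv[:,0]>60)&(hsv[:,0]<95)&(hsv[:,1]>70)&(X[:,2]>.003)&(X[:,2]<.03)]; G=G[np.hypot(*(G[:,:2]-[.55,-.342]).T)<.15]; print(cv2.minAreaRect(G[:,:2].astype(np.float32)),np.median(G,0))
E
```

```text
w1 vblock
rect ((0.4789448380470276, -0.0005568154156208038), (0.15736159682273865, 0.06898745149374008), 6.241517543792725)
n 993 666 line pt [ 0.4699 -0.0022] az 6.5 apex 0.0465
[(-20, 31), (-15, 72), (60, 90), (65, 104), (70, 113), (75, 106), (80, 117), (85, 33)]
n 990 561 line pt [ 0.4706 -0.0086] az 6.3 apex 0.04
[(-60, 6), (-55, 6), (-50, 1), (-45, 1), (-20, 34), (-15, 64), (60, 67), (65, 87), (70, 90), (75, 86), (80, 88), (85, 31)]
w1 stand
n 1755 1190 line pt [ 0.5511 -0.3432] az -137.16 apex 0.0515
[(-100, 95), (-95, 154), (-90, 151), (-85, 151), (-80, 71), (20, 99), (25, 122), (30, 134), (35, 119), (40, 67), (80, 27)]
((0.5587103962898254, -0.33630436658859253), (0.2007426768541336, 0.08009301126003265), 42.80017852783203) [ 0.56342647 -0.33014842  0.01290074]
top1 vblock
rect ((0.4568011164665222, -0.004701998084783554), (0.1981729120016098, 0.0667949691414833), 6.176305294036865)
n 151 98 line pt [ 0.47   -0.0027] az 6.92 apex 0.0452
[(-55, 1), (-45, 3), (-40, 4), (-35, 4), (-30, 8), (-25, 6), (-20, 13), (-15, 10), (-10, 2), (55, 1), (60, 8), (65, 11), (70, 9), (75, 9), (80, 9)]
n 145 100 line pt [ 0.47   -0.0028] az 6.73 apex 0.0453
[(-55, 1), (-45, 3), (-40, 4), (-35, 4), (-30, 8), (-25, 6), (-20, 14), (-15, 9), (-10, 2), (55, 1), (60, 8), (65, 11), (70, 11), (75, 9), (80, 9)]
top1 stand
n 154 62 line pt [ 0.548  -0.3404] az -128.01 apex 0.0503
[(-100, 1), (-95, 1), (-90, 1), (20, 6), (25, 10), (30, 12), (35, 15), (40, 13), (45, 3)]
((0.5721543431282043, -0.3250085711479187), (0.1557433009147644, 0.0748283788561821), 43.86851501464844) [ 0.57306949 -0.30549471  0.01237843]
```

Emit:
servo_tool:
  series:
    - [[0.5, -5.2, 1, 0, 0], [0.5, -5.2, 1, 0, 0], [0.5, -5.2, 1, 0, 0], [0.5, -5.2, 1, 0, 0], [0.5, -5.2, 1, 0, 0], [0.5, -5.2, 1, 0, 0], [0.5, -5.2, 1, 0, 0], [0.5, -5.2, 1, 0, 0], [0, 0, 0, 0, 0], [0, 0, 0, 0, 0]]

```text
clock: 3.08
tool_pos: [0.5218, 0.2522, 0.4366]
tcp_rot: [-2.16, 0.13, 2.16]
force: [-0.2, -0.0, 0.3]
grip_width: 0.0879
```

Run:
```python
from h import *
im,d,p=grab('wrist','w2'); X=cloud(im,d,p); s=r.get_state(); print(s['clock'])
hsv=cv2.cvtColor(im,cv2.COLOR_RGB2HSV).astype(int)
B=(X[...,0]>.44)&(X[...,0]<.6)&(X[...,1]>.2)&(X[...,1]<.3)&(X[...,2]>.10)&(X[...,2]<.2)&~((hsv[...,0]>105)&(hsv[...,0]<128)&(hsv[...,1]>90))
k,l,st,ce=cv2.connectedComponentsWithStats(B.astype(np.uint8))
for i in range(1,k):
    if st[i,4]<100: continue
    P=X[l==i]; c=P.mean(0); v=np.linalg.svd(P-c)[2][0]; v*=np.sign(v[2]); t=(P-c)@v; print(st[i],c.round(4),v.round(3),'az',np.degrees(np.arctan2(v[1],v[0])).round(1),(c+v*np.percentile(t,1)).round(4),(c+v*np.percentile(t,99)).round(4))
    # cylinder axis fit: radius .01
    from scipy.optimize import least_squares
    def f(x):
        dd=np.array([np.cos(x[3])*np.cos(x[2]),np.cos(x[3])*np.sin(x[2]),np.sin(x[3])]); q=np.array([c[0],c[1]+x[0],c[2]+x[1]]); w=P-q; return np.linalg.norm(np.cross(w,dd),axis=1)-.01
    a=least_squares(f,[0,-.007,np.arctan2(v[1],v[0]),np.arcsin(v[2])],loss='soft_l1',f_scale=.001); x=a.x
    dd=np.array([np.cos(x[3])*np.cos(x[2]),np.cos(x[3])*np.sin(x[2]),np.sin(x[3])]); q=np.array([c[0],c[1]+x[0],c[2]+x[1]]); tt=(P-q)@dd
    print('axis az,el',np.degrees(x[2:]).round(2),'nose',(q+dd*np.percentile(tt,99.5)).round(4),'G175',(q+dd*(np.percentile(tt,99.5)-.025)).round(4),'rms',np.sqrt((a.fun**2).mean()))
    go(q+dd*(np.percentile(tt,99.5)-.025),90+np.degrees(x[2]))
```

```text
3.125
[ 234  160   32   72 1533] [0.5139 0.259  0.1594] [ 0.719 -0.067  0.692] az -5.3 [0.4595 0.264  0.1071] [0.5416 0.2564 0.186 ]
axis az,el [-6.58 45.  ] nose [0.5449 0.2561 0.1829] G175 [0.5273 0.2581 0.1653] rms 0.00273944134530122
grasp [0.522  0.2515 0.2894] shift cm (tool) [12.41 -0.73 -0.45]
jaw az -96.95 turn about tool x -0.37
```

View pics/w2.png

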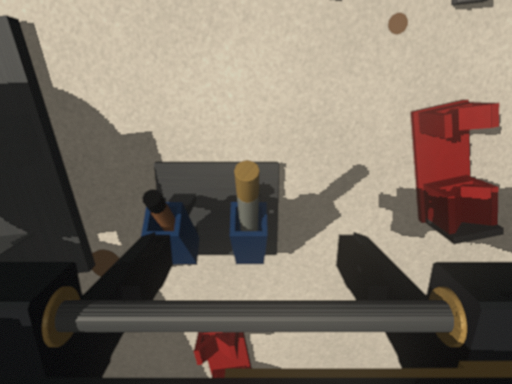

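The wrist view shows the rod centred between the fingers, with its brass nose at (247,180) and the stick off to the left at (160,210). Descending and gripping.

Emit:
servo_tool:
  series:
    - [[3.1, -0.2, -0.1, 0, 0], [3.1, -0.2, -0.1, 0, 0], [3.1, -0.2, -0.1, 0, 0], [3.1, -0.1, -0.1, 0, 0], [0, 0, 0, 0, 0], [0, 0, 0, 0, 1], [0, 0, 0, 0, 1], [0, 0, 0, 0, 1], [0, 0, 0, 0, 1], [0, 0, 0, 0, 1], [0, 0, 0, 0, 1]]
  force: 50

```text
clock: 4.5
tool_pos: [0.5266, 0.2589, 0.3127]
tcp_rot: [-2.159, 0.131, 2.159]
force: [-1.0, -0.8, 0.5]
grip_width: 0.0302
```

Emit:
servo_tool:
  series:
    - [[0, 0, 0, 0, 1], [0, 0, 0, 0, 1], [0, 0, 0, 0, 1], [-0.5, 0, -0.5, 0, 1], [-0.5, 0, -0.5, 0, 1], [-1, 0, -1, 0, 1], [0, 0, 0, 0, 1]]
  force: 50

```text
clock: 5.38
tool_pos: [0.5479, 0.2563, 0.3344]
tcp_rot: [-2.162, 0.131, 2.154]
force: [-1.2, 0.7, -0.7]
grip_width: 0.0185
```

Emit:
servo_tool:
  series:
    - [[-1, 0, -1, 0, 1], [-1, 0, -1, 0, 1], [-1, 0, -1, 0, 1], [-1, 0, -1, 0, 1], [-1, 0, -1, 0, 1], [-1, 0, -1, 0, 1], [-0.5, 0, -0.5, 0, 1], [-0.5, 0, -0.5, 0, 1], [-1, 0, 0, 0, 1], [-3, 0, 0, 0, 1], [-3, 0, 0, 0, 1], [0, 0, 0, 0, 1]]

```text
clock: 6.88
tool_pos: [0.6162, 0.2482, 0.4763]
tcp_rot: [-2.165, 0.129, 2.151]
force: [0.3, -0.3, -3.3]
grip_width: 0.0186
```

```bash
cat > rod.py <<'E'
from h import *
def rod(tag='',box=.22):
    p0,M=tool(); g=p0+M[:,0]*r.tcp_to_grasp
    for n in('side','top'):
        im,d,p=grab(n,n+tag); X=cloud(im,d,p)
        print(n,'grasp px',proj(p,[g]).round().tolist()); u,v=proj(p,[g])[0].astype(int)
        c=im[max(v-90,0):v+90,max(u-90,0):u+90]; cv2.imwrite(f'pics/c{n}{tag}.png',cv2.resize(c,(390,390),interpolation=2)[:,:,::-1])
    cv2.imwrite(f'pics/c{tag}.png',np.hstack([cv2.imread(f'pics/c{n}{tag}.png') for n in('side','top')]))
    print('grasp',g.round(4),r.get_state()['clock'],r.get_state()['grip_width'],r.get_state()['force'].round(1),r.get_state()['qpos'].round(2))
E
python3 -c "from rod import *; rod('3')"
```

```text
side grasp px [[144.0, 172.0]]
top grasp px [[157.0, 128.0]]
grasp [0.6171 0.2484 0.329 ] 6.975 0.018411705891403177 [-0.6 -0.3 -2.9] [ 0.2   0.33  1.28 -0.    1.52  1.9 ]
```

View pics/c3.png

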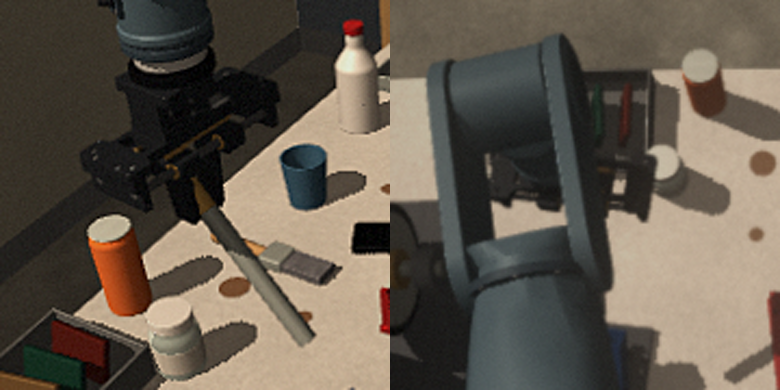

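The side view shows the rod held near its nose, still sloping, with the foot at crop (305,340). I'll measure its pitch from the depth.

```bash
cat >> rod.py <<'E'
def axis(tags,rmax=.2,zmin=.0,lat=.025):
    """cylinder axis from depth points of the held rod (near grasp's vertical plane)"""
    from scipy.optimize import least_squares
    p0,M=tool(); g=p0+M[:,0]*r.tcp_to_grasp; f=-M[:,2]; n=M[:,1]; Ps=[]
    for t in tags:
        im,d,p=load(t); X=cloud(im,d,p).reshape(-1,3); w=X-g; a=w@f; b=w@n; h=X[:,2]-g[2]
        hsv=cv2.cvtColor(im,cv2.COLOR_RGB2HSV).reshape(-1,3)
        k=(abs(b)<lat)&(a<-.03)&(a>-rmax)&(h<-.01)&(h>-rmax)&(X[:,2]>zmin)&(hsv[:,1]<90); Ps.append(X[k]); print(t,k.sum())
    P=np.vstack(Ps); 
    def mk(x): return g+n*x[0]+np.array([0,0,x[1]]), R.from_rotvec(M[:,1]*0).apply(np.cos(x[2])*(np.cos(x[3])*f+np.sin(x[3])*n)+np.sin(x[2])*np.array([0,0,1.]))
    def res(x): q,dd=mk(x); return np.linalg.norm(np.cross(P-q,dd),axis=1)-.01
    a=least_squares(res,[0,0,.78,0],loss='soft_l1',f_scale=.001); q,dd=mk(a.x); t=(P-q)@dd
    print('lat,vert off mm',(a.x[:2]*1000).round(1),'pitch',np.degrees(a.x[2]).round(1),'yaw rel',np.degrees(a.x[3]).round(1),'az',np.degrees(np.arctan2(dd[1],dd[0])).round(1),'L grip->tail',-np.percentile(t,.5).round(4),'tail',(q+dd*np.percentile(t,.5)).round(4),'rms',np.sqrt(np.mean(a.fun**2)).round(4))
E
python3 -c "
from rod import *
axis(['side3'])"
```

```text
side3 610
lat,vert off mm [1.3 1.7] pitch 47.9 yaw rel 0.1 az -7.0 L grip->tail 0.2435 tail [0.4535 0.2667 0.1459] rms 0.0022
```

Run:
```python
from h import *
im,d,p=load('side3'); p0,M=tool(); g=p0+M[:,0]*r.tcp_to_grasp; f=-M[:,2]; n=M[:,1]
X=cloud(im,d,p).reshape(-1,3); w=X-g; hsv=cv2.cvtColor(im,cv2.COLOR_RGB2HSV).reshape(-1,3)
dd=np.cos(np.radians(47.9))*f+np.sin(np.radians(47.9))*np.array([0,0,1.])
k=(np.linalg.norm(np.cross(w,dd),axis=1)<.014)&(hsv[:,1]<90); t=w[k]@dd*1000; print(np.histogram(t,bins=np.arange(-260,40,10)))
```

```text
(array([ 0,  0,  0,  0,  0,  0,  0,  0,  7, 44, 44, 42, 41, 41, 41, 45, 45,
       47, 46, 43, 46, 47, 46, 47, 40,  6,  3,  5,  1]), array([-260, -250, -240, -230, -220, -210, -200, -190, -180, -170, -160,
       -150, -140, -130, -120, -110, -100,  -90,  -80,  -70,  -60,  -50,
        -40,  -30,  -20,  -10,    0,   10,   20,   30]))
```

Emit:
servo_tool:
  series:
    - [[0.5, 1.6, 0.3, 0, 1], [1.1, 3.2, 0.7, 0, 1], [1.1, 3.2, 0.7, 0, 1], [1.1, 3.2, 0.7, 0, 1], [1.1, 3.2, 0.7, 0, 1], [1.1, 3.2, 0.7, 0, 1], [1.1, 3.2, 0.7, 0, 1], [0.8, 2.8, 0.6, 0, 1], [0.4, 1.5, 0.3, 0, 1], [0, 0, 0, -4, 1], [0, 0, 0, -5, 1], [0, 0, 0, -4.4, 1], [0, 0, 0, 0, 1]]

```text
clock: 8.6
tool_pos: [0.5316, 0.0054, 0.3892]
tcp_rot: [2.163, 0.121, -2.165]
force: [-0.8, 0.5, -2.1]
grip_width: 0.0185
```

Run:
```python
from rod import *
rod('4'); axis(['side4'],rmax=.13,zmin=.09)
go([.532,.0048,.19],96.4)
```

```text
side grasp px [[237.0, 158.0]]
top grasp px [[249.0, 166.0]]
grasp [0.5315 0.0055 0.2419] 8.7 0.0184999735498494 [-0.8 -0.4 -3.5] [-0.21  0.1   1.73  0.    1.31  1.25]
side4 391
lat,vert off mm [ 0.6 -2.1] pitch 46.7 yaw rel -0.8 az 7.1 L grip->tail 0.1736 tail [ 0.4136 -0.0099  0.1137] rms 0.0017
grasp [0.5316 0.0055 0.2421] shift cm (tool) [ 5.21  0.07 -0.03]
jaw az -83.65 turn about tool x -0.05
```

View pics/c4.png

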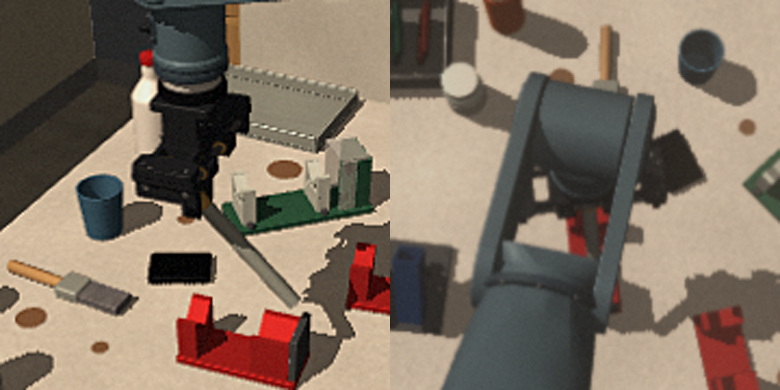

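The foot is over the first notch at about x=-70 mm. I'll shift it 6 mm forward and lower it.

Emit:
servo_tool:
  series:
    - [[0, -0.1, -0.6, 0, 1], [1, 0, 0, 0, 1], [1, 0, 0, 0, 1], [1, 0, 0, 0, 1], [1, 0, 0, 0, 1], [0.5, 0, 0, 0, 1], [0.3, 0, 0, 0, 1], [0, 0, 0, 0, 1], [0, 0, 0, 0, 1]]

```text
clock: 9.82
tool_pos: [0.5379, 0.007, 0.3421]
tcp_rot: [2.164, 0.121, -2.163]
force: [-0.4, -1.1, -2.2]
grip_width: 0.0188
```

Run:
```python
from rod import *
rod('5'); axis(['side5'],rmax=.13,zmin=.082)
```

```text
side grasp px [[236.0, 173.0]]
top grasp px [[249.0, 167.0]]
grasp [0.538  0.007  0.1948] 9.925 0.018500622058200834 [-0.  -0.1 -3.4] [-0.21  0.16  1.76  0.    1.22  1.25]
side5 316
lat,vert off mm [-0.1 -3. ] pitch 46.4 yaw rel -1.2 az 7.6 L grip->tail 0.1588 tail [ 0.4294 -0.0074  0.0767] rms 0.0016
```

Emit:
servo_tool:
  series:
    - [[0.3, 0, 0, 0, 1], [0.3, 0, 0, 0, 1], [0.1, 0, 0, 0, 1], [0, 0, 0, 0, 1]]

```text
clock: 10.42
tool_pos: [0.5377, 0.007, 0.3345]
tcp_rot: [2.163, 0.122, -2.164]
force: [0.2, -0.6, -3.2]
grip_width: 0.0185
```

Emit:
servo_tool:
  series:
    - [[0.2, 0, 0, 0, 1], [0, 0, 0, 0, 1], [0, 0, 0, 0, 1]]

```text
clock: 10.8
tool_pos: [0.5378, 0.0071, 0.3328]
tcp_rot: [2.164, 0.122, -2.164]
force: [-0.6, 0.6, -1.8]
grip_width: 0.0184
```

Emit:
servo_tool:
  series:
    - [[0.2, 0, 0, 0, 1], [0, 0, 0, 0, 1], [0, 0, 0, 0, 1]]

```text
clock: 11.18
tool_pos: [0.5381, 0.007, 0.3312]
tcp_rot: [2.165, 0.121, -2.162]
force: [2.7, -0.1, -0.3]
grip_width: 0.0185
```

Emit:
servo_tool:
  series:
    - [[0.2, 0, 0, 0, 1], [0, 0, 0, 0, 1], [0, 0, 0, 0, 1]]

```text
clock: 11.55
tool_pos: [0.5382, 0.007, 0.3293]
tcp_rot: [2.165, 0.121, -2.162]
force: [5.5, 0.7, 4.2]
grip_width: 0.0184
```

The foot has touched the notch (force went up). Now I'll ease the grip to 20 N and swing the nose down along an arc about the foot.

Emit:
servo_tool:
  series:
    - [[0, 0, 0, 0, 1], [0, 0, 0, 0, 1], [0.43, 0, -0.42, 0, 1], [0.43, 0, -0.42, 0, 1], [0.46, 0, -0.39, 0, 1], [0.46, 0, -0.39, 0, 1], [0.49, 0, -0.36, 0, 1], [0.49, 0, -0.36, 0, 1], [0, 0, 0, 0, 1]]
  force: 20

```text
clock: 12.68
tool_pos: [0.5607, 0.0097, 0.3]
tcp_rot: [2.161, 0.122, -2.166]
force: [2.6, -0.1, 1.0]
grip_width: 0.0194
```

Run:
```python
from rod import *
rod('6'); axis(['side6'],rmax=.13,zmin=.082)
```

```text
side grasp px [[228.0, 185.0]]
top grasp px [[248.0, 163.0]]
grasp [0.5603 0.0097 0.1527] 12.775 0.01941737267640424 [1.7 0.1 0.3] [-0.19  0.27  1.73 -0.    1.15  1.26]
side6 282
lat,vert off mm [ 1.1 -4.7] pitch 31.7 yaw rel -0.1 az 6.5 L grip->tail 0.1404 tail [ 0.4416 -0.005   0.0748] rms 0.0017
```

View pics/cside6.png

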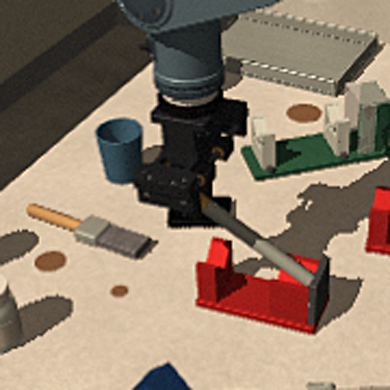

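The rod is pivoting with its foot in the notch: pitch is about 32° and the forces are small. Continuing the arc.

Emit:
servo_tool:
  series:
    - [[0.5, 0, -0.33, 0, 1], [0.5, 0, -0.33, 0, 1], [0.53, 0, -0.29, 0, 1], [0.53, 0, -0.29, 0, 1], [0.55, 0, -0.25, 0, 1], [0.55, 0, -0.25, 0, 1], [0.56, 0, -0.21, 0, 1], [0.56, 0, -0.21, 0, 1], [0.57, 0, -0.17, 0, 1], [0.57, 0, -0.17, 0, 1], [0.59, 0, -0.13, 0, 1], [0.59, 0, -0.13, 0, 1], [0.59, 0, -0.09, 0, 1], [0.4, 0, -0.06, 0, 1], [0, 0, 0, 0, 1]]

```text
clock: 14.65
tool_pos: [0.59, 0.0129, 0.225]
tcp_rot: [2.164, 0.122, -2.164]
force: [0.2, -0.2, -0.8]
grip_width: 0.0195
```

Run:
```python
from rod import *
rod('7'); axis(['side7'],rmax=.15,zmin=.062)
```

```text
side grasp px [[220.0, 205.0]]
top grasp px [[248.0, 159.0]]
grasp [0.59   0.0129 0.0777] 14.75 0.019426774359742067 [ 0.5 -0.6 -0.9] [-0.18  0.43  1.69  0.    1.02  1.28]
side7 52
lat,vert off mm [ 3.8 -5.6] pitch 4.5 yaw rel 1.1 az 5.3 L grip->tail 0.1491 tail [ 0.4424 -0.0047  0.0608] rms 0.0017
```

Emit:
servo_tool:
  series:
    - [[0.5, 0, -0.04, 0, 1], [0.4, 0, -0.02, 0, 1], [0.2, 0, 0, 0, 1], [0, 0, 0, 0, 1], [0, 0, 0, 0, 1]]

```text
clock: 15.38
tool_pos: [0.5906, 0.013, 0.2143]
tcp_rot: [2.164, 0.122, -2.163]
force: [2.1, -0.4, -0.1]
grip_width: 0.0192
```

Emit:
servo_tool:
  series:
    - [[0.2, 0, 0, 0, 1], [0, 0, 0, 0, 1], [0, 0, 0, 0, 1]]

```text
clock: 15.75
tool_pos: [0.5906, 0.0129, 0.2123]
tcp_rot: [2.164, 0.121, -2.163]
force: [1.4, -0.7, 0.7]
grip_width: 0.0194
```

Emit:
servo_tool:
  series:
    - [[0.2, 0, 0, 0, 1], [0, 0, 0, 0, 1], [0, 0, 0, 0, 1]]

```text
clock: 16.12
tool_pos: [0.5908, 0.0126, 0.2107]
tcp_rot: [2.164, 0.121, -2.162]
force: [0.2, -4.9, 3.7]
grip_width: 0.019
```

Emit:
servo_tool:
  series:
    - [[0.2, 0, 0, 0, 1], [0, 0, 0, 0, 1], [0, 0, 0, 0, 1]]

```text
clock: 16.5
tool_pos: [0.591, 0.0128, 0.2089]
tcp_rot: [2.165, 0.121, -2.162]
force: [0.6, -2.1, 5.5]
grip_width: 0.0196
```

Emit:
servo_tool:
  series:
    - [[0, 0, 0, 0, 0.76], [0, 0, 0, 0, 0.74], [0, 0, 0, 0, 0.7], [0, 0, 0, 0, 0.55], [0, 0, 0, 0, 0.4], [0, 0, 0, 0, 0.4], [0, 0, 0, 0, 0.4]]

```text
clock: 17.38
tool_pos: [0.5905, 0.013, 0.2082]
tcp_rot: [2.164, 0.122, -2.164]
force: [0.4, 0.3, 0.3]
grip_width: 0.0529
```

Run:
```python
from rod import *
rod('8'); axis(['side8'],rmax=.16,zmin=.055)
im,d,p=load('side8'); O=np.array([.4833,-.0007]); u=np.array([.9938,.1115]); n=np.array([-.1115,.9938])
X=cloud(im,d,p).reshape(-1,3); hsv=cv2.cvtColor(im,cv2.COLOR_RGB2HSV).reshape(-1,3)
w=X[:,:2]-O; x,y=w@u*1000,w@n*1000; k=(abs(y)<15)&(X[:,2]>.05)&(X[:,2]<.08)&(x>-90)&(x<160)&(hsv[:,1]<100)
for a in range(-80,150,15):
    m=k&(x>=a)&(x<a+15)
    if m.sum()>4: print(a,m.sum(),'y',np.median(y[m]).round(1),'ztop',(np.percentile(X[m,2],97)*1000).round(1))
```

```text
side grasp px [[220.0, 209.0]]
top grasp px [[248.0, 160.0]]
grasp [0.5905 0.013  0.0609] 17.475 0.05244509403940004 [-0.7  0.6 -0.8] [-0.18  0.46  1.69  0.    0.99  1.28]
side8 0Traceback (most recent call last):
  File "<stdin>", line 2, in <module>
  File "rod.py", line 22, in axis
    print('lat,vert off mm',(a.x[:2]*1000).round(1),'pitch',np.degrees(a.x[2]).round(1),'yaw rel',np.degrees(a.x[3]).round(1),'az',np.degrees(np.arctan2(dd[1],dd[0])).round(1),'L grip->tail',-np.percentile(t,.5).round(4),'tail',(q+dd*np.percentile(t,.5)).round(4),'rms',np.sqrt(np.mean(a.fun**2)).round(4))
                                                                                                                                                                                                ~~~~~~~~~~~~~^^^^^^
    return _quantile_unchecked(
        a, q, axis, out, overwrite_input, method, keepdims, weights)
    return _ureduce(a,
                    func=_quantile_ureduce_func,
    ...<5 lines>...
                    overwrite_input=overwrite_input,
                    method=method)
    r = func(a, **kwargs)
    result = _quantile(arr,
                       quantiles=q,
    ...<2 lines>...
                       out=out,
                       weights=wgt)
    slices_having_nans = np.isnan(arr[-1, ...])
                                  ~~~^^^^^^^^^
IndexError: index -1 is out of bounds for axis 0 with size 0
```

View pics/cside8.png

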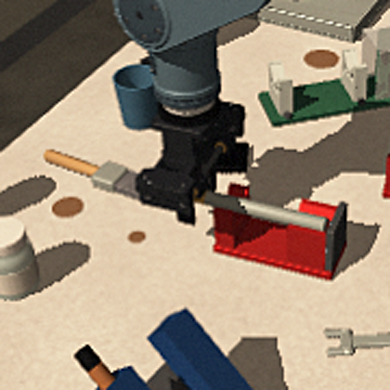

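The rod lies along the V-block with its foot at the stop end. I'll check the numbers.

```bash
cat > lie.py <<'E'
from h import *
def lie(tag,O,az,zaxis):
    im,d,p=load(tag); a=np.radians(az); u=np.array([np.cos(a),np.sin(a)]); n=np.array([-u[1],u[0]]); O=np.array(O)
    X=cloud(im,d,p).reshape(-1,3); hsv=cv2.cvtColor(im,cv2.COLOR_RGB2HSV).reshape(-1,3)
    w=X[:,:2]-O; x,y=w@u*1000,w@n*1000; z=X[:,2]*1000
    red=(hsv[:,1]>140)&((hsv[:,0]<8)|(hsv[:,0]>172)); k=(abs(y)<14)&(z>zaxis)&(z<zaxis+16)&~red&(hsv[:,2]>50)
    for b in range(-130,150,10):
        m=k&(x>=b)&(x<b+10)
        if m.sum()>4:
            q=z[m]; top=np.percentile(q,95); print(b,m.sum(),'y@top',np.median(y[m][q>top-2]).round(1),'ztop',top.round(1),'sat',int(np.median(hsv[m,1])))
    return x[k],hsv[k]
E
python3 - <<'E'
from lie import *
lie('side8',[.4833,-.0007],6.4,60)
E
```

```text
-70 14 y@top 2.2 ztop 70.7 sat 46
-60 20 y@top 2.7 ztop 70.9 sat 45
-50 20 y@top 2.7 ztop 70.1 sat 45
-40 21 y@top 4.2 ztop 70.6 sat 45
-30 22 y@top 1.2 ztop 70.4 sat 47
-20 21 y@top 3.3 ztop 71.3 sat 48
-10 21 y@top 3.2 ztop 70.5 sat 48
0 20 y@top 4.7 ztop 70.8 sat 48
10 20 y@top 2.7 ztop 70.7 sat 48
20 21 y@top 2.1 ztop 69.9 sat 47
30 20 y@top 7.1 ztop 72.2 sat 46
40 17 y@top 0.5 ztop 70.2 sat 46
50 21 y@top 1.9 ztop 70.3 sat 49
60 22 y@top 3.1 ztop 69.8 sat 48
70 16 y@top 2.8 ztop 70.1 sat 51
80 18 y@top 0.6 ztop 69.7 sat 46
90 16 y@top 1.5 ztop 69.5 sat 99
```

The rod is level with its axis at 60 mm, and the middle is at x≈32 mm. Next I'll rise, turn the hand half round so the last joint has room, and then re-grip at the middle.

Emit:
servo_tool:
  series:
    - [[0, 0, 0, 0, 0], [-2, 0, 0, 0, 0], [-3, 0, 0, 0, 0], [-3, 0, 0, -10, 0], [-3, 0, 0, -10, 0], [-2, 0, 0, -10, 0], [0, 0, 0, -10, 0], [0, 0, 0, -10, 0], [0, 0, 0, -10, 0], [0, 0, 0, -10, 0], [0, 0, 0, -10, 0], [0, 0, 0, -10, 0], [0, 0, 0, -10, 0], [0, 0, 0, -10, 0], [0, 0, 0, -10, 0], [0, 0, 0, -10, 0], [0, 0, 0, -10, 0], [0, 0, 0, -10, 0], [0, 0, 0, -10, 0], [0, 0, 0, -10, 0]]

```text
clock: 19.98
tool_pos: [0.5906, 0.013, 0.3399]
tcp_rot: [0.044, 1.569, -0.045]
force: [0.1, -0.1, 0.4]
grip_width: 0.088
```

Emit:
servo_tool:
  series:
    - [[0, 0, -2.5, -10, 0], [0, 0, -2.5, 0, 0], [0, 0, -2.5, 0, 0], [0, 0, 0, 0, 0], [0, 0, 0, 0, 0]]

```text
clock: 20.6
tool_pos: [0.5166, 0.0089, 0.3395]
tcp_rot: [-0.088, 1.567, 0.088]
force: [0.2, -0.4, -0.9]
grip_width: 0.0881
```

Run:
```python
from lie import *
print(r.get_state()['clock'],r.get_state()['qpos'].round(2)); im,d,p=grab('wrist','w9')
x,h=lie('w9',[.4833,-.0007],6.4,62); print(np.percentile(x,[.5,99.5]))
b=x[h[:,1]>90]; print('brass',np.percentile(b,[3,97]) if len(b) else None)
O=np.array([.4833,-.0007]);u=np.array([.9938,.1115]); go(np.r_[O+.025*u,.061],96.4)
```

```text
20.6 [-0.21  0.12  1.82  0.    1.2  -1.9 ]
-90 36 y@top -0.8 ztop 78.0 sat 18
-80 55 y@top 3.1 ztop 77.9 sat 20
-70 215 y@top 0.7 ztop 71.4 sat 29
-60 341 y@top 0.7 ztop 71.4 sat 29
-50 312 y@top 0.6 ztop 71.2 sat 30
-40 318 y@top 0.6 ztop 71.2 sat 29
-30 294 y@top 0.5 ztop 71.1 sat 30
-20 285 y@top 0.4 ztop 71.2 sat 30
-10 270 y@top 0.4 ztop 71.3 sat 30
0 262 y@top 0.3 ztop 71.2 sat 30
10 260 y@top 0.2 ztop 71.1 sat 30
20 242 y@top 0.2 ztop 71.1 sat 30
30 245 y@top 0.9 ztop 71.1 sat 30
40 235 y@top 0.8 ztop 71.1 sat 30
50 230 y@top 0.8 ztop 71.1 sat 30
60 217 y@top -0.1 ztop 71.0 sat 31
70 212 y@top 0.7 ztop 71.1 sat 30
80 203 y@top 0.2 ztop 71.1 sat 30
90 195 y@top 0.6 ztop 70.9 sat 98
100 191 y@top -0.4 ztop 71.1 sat 138
110 185 y@top 0.4 ztop 70.9 sat 138
120 180 y@top 0.4 ztop 70.8 sat 138
130 61 y@top 0.4 ztop 70.7 sat 121
[-81.72797731 131.90247065]
brass [-31.94447412 131.44073225]
grasp [0.517  0.0088 0.1919] shift cm (tool) [13.08 -0.56 -0.98]
jaw az 96.43 turn about tool x 0.03
```

View pics/w9.png

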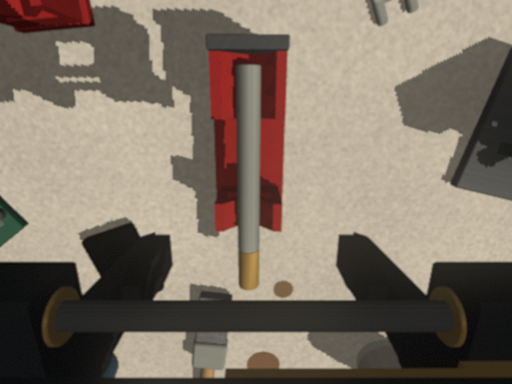

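The rod lies fully in both notches: tail at (248,68), nose at (249,288), x from -68 to 132 mm, y within 1 mm. Now gripping at the middle and lifting.

Emit:
servo_tool:
  series:
    - [[2, -0.6, -1, 0, 0], [3, 0, 0, 0, 0], [3, 0, 0, 0, 0], [3, 0, 0, 0, 0], [1.5, 0, 0, 0, 0], [0.5, 0, 0, 0, 0], [0, 0, 0, 0, 0.3], [0, 0, 0, 0, 0.6], [0, 0, 0, 0, 0.75], [0, 0, 0, 0, 1], [0, 0, 0, 0, 1], [0, 0, 0, 0, 1], [0, 0, 0, 0, 1], [0, 0, 0, 0, 1]]
  force: 50

```text
clock: 22.4
tool_pos: [0.5066, 0.0022, 0.2082]
tcp_rot: [-0.087, 1.569, 0.089]
force: [-0.4, 3.5, 0.7]
grip_width: 0.0179
```

Emit:
servo_tool:
  series:
    - [[0, 0, 0, 0, 1], [-0.5, 0, 0, 0, 1], [-1, 0, 0, 0, 1], [-2, 0, 0, 0, 1], [-3, 0, 0, 0, 1], [-3, 0, 0, 0, 1], [-2, 0, 0, 0, 1], [0, 0, 0, 0, 1], [0, 0, 0, 0, 1]]

```text
clock: 23.52
tool_pos: [0.5062, 0.0018, 0.3226]
tcp_rot: [-0.088, 1.57, 0.088]
force: [-0.2, -0.4, -2.5]
grip_width: 0.018
```

Run:
```python
from h import *
s=r.get_state(); print(s['clock'],s['grip_width'],s['force'].round(1),s['qpos'].round(2))
p,M=tool(); print(M.round(3))
u=np.array([np.cos(np.radians(-137.2)),np.sin(np.radians(-137.2))]); O=np.array([.561,-.334])
print('nose at .060, grip s=-7:'); go(np.r_[O+u*(.060-.107),.15],-137.2+90)
```

```text
23.525 0.01802681151925764 [-0.2 -0.4 -2.5] [-0.23  0.12  1.85 -0.    1.17 -1.91]
[[-0.001 -0.112  0.994]
 [ 0.     0.994  0.112]
 [-1.     0.    -0.001]]
nose at .060, grip s=-7:
grasp [0.506  0.0019 0.1753] shift cm (tool) [  2.51 -31.2    5.49]
jaw az 96.42 turn about tool x -36.38
```

Emit:
servo_tool:
  series:
    - [[0, -1.5, 0.3, 0, 1], [0, -3, 0.5, 0, 1], [0, -4.5, 0.8, 0, 1], [0, -4.5, 0.8, 0, 1], [0, -4.5, 0.8, 0, 1], [0, -4.5, 0.8, 0, 1], [0, -4.5, 0.8, 0, 1], [0, -3, 0.5, 0, 1], [0, -1.2, 0.2, 0, 1], [0, 0, 0, 6, 1], [0, 0, 0, 10, 1], [0, 0, 0, 10, 1], [0, 0, 0, 10, 1], [0, 0, 0, 10, 1], [0, 0, 0, 10, 1], [0, 0, 0, 10, 1], [0, 0, 0, 10, 1], [0, 0, 0, 10, 1], [0, 0, 0, 10, 1], [0, 0, 0, 10, 1]]

```text
clock: 26.02
tool_pos: [0.596, -0.3014, 0.3223]
tcp_rot: [1.335, 1.125, -1.335]
force: [0.6, 0.8, -2.9]
grip_width: 0.0178
```

Emit:
servo_tool:
  series:
    - [[0, 0, 0, 10, 1], [0, 0, 0, 10, 1], [0, 0, 0, 10, 1], [0, 0, 0, 7.6, 1], [0, 0, 0, 0, 1], [0, 0, 0, 0, 1]]

```text
clock: 26.78
tool_pos: [0.5961, -0.3017, 0.3228]
tcp_rot: [1.783, 0.703, -1.783]
force: [0.7, 0.7, -3.1]
grip_width: 0.0179
```

Run:
```python
from fitv import *
s=r.get_state(); print(s['clock'],s['grip_width'],s['force'].round(1),s['qpos'].round(2))
im,d,p=grab('wrist','w10'); im2,_,_=grab('side','side10')
u=np.array([np.cos(np.radians(-137.2)),np.sin(np.radians(-137.2))]); n=np.array([-u[1],u[0]]); O=np.array([.561,-.334])
go(np.r_[O+u*(.060-.107),.15],-137.2+90)
X=cloud(im,d,p).reshape(-1,3); X=X[~np.isnan(X[:,0])]
S=X[(X[:,2]>.045)&(X[:,2]<.08)]; fitv(S,O,-137.2,.051,.051,.073,.12)
p0,M=tool(); g=p0+M[:,0]*r.tcp_to_grasp
w=X-g; x=w[:,:2]@u*1000; y=w[:,:2]@n*1000; k=(abs(y)<14)&(abs(w[:,2])<.03)&(abs(x)<130)
for b in range(-120,130,10):
    m=k&(x>=b)&(x<b+10)
    if m.sum()>10: z=w[m,2]*1000; t=np.percentile(z,95); print(b,m.sum(),'y',np.median(y[m][z>t-2]).round(1),'ztop',t.round(1))
cv2.imwrite('pics/w10s.png',np.hstack([im[::1,::1],im2])[:, :, ::-1][:, :1024:1] if 0 else cv2.resize(np.hstack([im,im2]),(800,300))[:,:,::-1])
```

```text
26.775 0.01791315987718653 [ 0.7  0.7 -3.1] [-0.65  0.46  1.42  0.    1.26  0.17]
grasp [ 0.5961 -0.3018  0.1757] shift cm (tool) [ 2.57 -0.03  0.06]
jaw az -47.06 turn about tool x 0.14
n 663 271 line pt [ 0.5607 -0.3337] az -137.25 apex 0.0508
[(-85, 46), (-80, 53), (-75, 53), (-70, 51), (-65, 13), (40, 11), (45, 13), (95, 31)]
-90 1296 y -1.0 ztop 10.7
-80 1367 y -1.0 ztop 10.8
-70 1271 y -1.0 ztop 10.6
-60 1171 y -1.0 ztop 10.6
-50 1095 y -0.9 ztop 10.4
-40 1006 y -0.9 ztop 10.3
-30 937 y -0.9 ztop 10.3
-20 883 y -1.0 ztop 10.1
-10 2254 y 8.9 ztop 27.2
0 818 y -1.2 ztop 9.9
10 148 y -1.7 ztop 9.1
20 35 y -1.2 ztop 9.9
30 560 y -1.1 ztop 9.7
40 594 y -1.1 ztop 9.6
50 169 y -1.9 ztop 9.0
```

View pics/w10s.png

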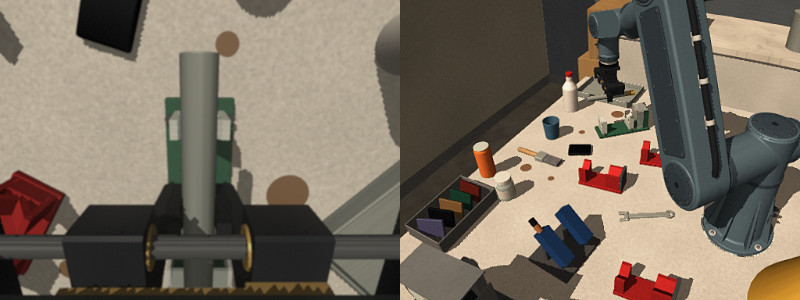

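The rod is aligned above the stand, tail at (198,55) and nose towards the hood. Its yaw matches and it is 1 mm off sideways. Lowering.

Emit:
servo_tool:
  series:
    - [[1, 0.1, 0, 0, 1], [2, 0, 0, 0, 1], [2, 0, 0, 0, 1], [2, 0, 0, 0, 1], [1.5, 0, 0, 0, 1], [0.8, 0, 0, 0, 1], [0.5, 0, 0, 0, 1], [0.3, 0, 0, 0, 1], [0, 0, 0, 0, 1], [0, 0, 0, 0, 1]]

```text
clock: 28.12
tool_pos: [0.5971, -0.3029, 0.2228]
tcp_rot: [1.785, 0.699, -1.784]
force: [0.1, -0.8, -2.4]
grip_width: 0.0179
```

Emit:
servo_tool:
  series:
    - [[0.3, 0, 0, 0, 1], [0.2, 0, 0, 0, 1], [0, 0, 0, 0, 1], [0, 0, 0, 0, 1]]

```text
clock: 28.62
tool_pos: [0.5969, -0.3027, 0.2172]
tcp_rot: [1.785, 0.7, -1.785]
force: [0.2, -0.6, -2.7]
grip_width: 0.0182
```

Emit:
servo_tool:
  series:
    - [[0.2, 0, 0, 0, 1], [0, 0, 0, 0, 1], [0, 0, 0, 0, 1]]

```text
clock: 29.0
tool_pos: [0.5969, -0.3027, 0.2152]
tcp_rot: [1.785, 0.7, -1.785]
force: [-0.2, 0.1, -2.7]
grip_width: 0.0178
```

Emit:
servo_tool:
  series:
    - [[0.2, 0, 0, 0, 1], [0, 0, 0, 0, 1], [0, 0, 0, 0, 1]]

```text
clock: 29.38
tool_pos: [0.597, -0.3028, 0.2138]
tcp_rot: [1.785, 0.7, -1.784]
force: [-1.6, 2.0, 3.4]
grip_width: 0.0179
```

Emit:
servo_tool:
  series:
    - [[0.1, 0, 0, 0, 1], [0, 0, 0, 0, 1], [0, 0, 0, 0, 1]]

```text
clock: 29.75
tool_pos: [0.5971, -0.3028, 0.2137]
tcp_rot: [1.785, 0.699, -1.784]
force: [-4.8, 3.4, 9.1]
grip_width: 0.0179
```

Contact at the expected height. Easing the grip, then opening.

Emit:
servo_tool:
  series:
    - [[0, 0, 0, 0, 1], [0.1, 0, 0, 0, 1], [0, 0, 0, 0, 0.76], [0, 0, 0, 0, 0.74], [0, 0, 0, 0, 0.7], [0, 0, 0, 0, 0.55], [0, 0, 0, 0, 0.4], [0, 0, 0, 0, 0.4], [0, 0, 0, 0, 0.4]]
  force: 8

```text
clock: 30.88
tool_pos: [0.5969, -0.3027, 0.2112]
tcp_rot: [1.785, 0.7, -1.785]
force: [-0.0, -1.1, -0.2]
grip_width: 0.0528
```

Run:
```python
from lie import *
s=r.get_state(); print(s['clock'],s['grip_width'],s['force'].round(1))
for n in('wrist','side'):
    grab(n,n+'11'); print(n); x,h=lie(n+'11',[.561,-.334],-137.2,66); b=x[h[:,1]>90]; print(np.percentile(x,[1,99]),np.percentile(b,[3,97]) if len(b)>5 else len(b))
```

```text
30.875 0.052832195971796225 [-0.  -1.1 -0.2]
wrist
-130 1436 y@top 0.2 ztop 76.2 sat 29
-120 1311 y@top 0.1 ztop 76.2 sat 29
-110 1222 y@top 0.1 ztop 76.2 sat 28
-100 1121 y@top -0.3 ztop 76.1 sat 28
-90 1075 y@top 0.1 ztop 76.2 sat 28
-80 984 y@top 0.1 ztop 76.1 sat 28
-70 919 y@top 0.1 ztop 76.2 sat 28
-60 842 y@top 0.1 ztop 76.1 sat 28
-50 783 y@top 0.0 ztop 76.0 sat 28
-40 217 y@top 0.5 ztop 75.8 sat 27
-30 21 y@top -0.9 ztop 76.5 sat 27
-20 574 y@top -0.0 ztop 76.2 sat 27
-10 530 y@top -0.0 ztop 76.2 sat 26
0 120 y@top -1.0 ztop 75.5 sat 28
[-1.35601297e+02  1.62286102e-02] 0
side
-130 15 y@top -1.7 ztop 76.1 sat 52
-120 11 y@top -2.4 ztop 75.8 sat 50
-110 16 y@top 1.1 ztop 75.1 sat 50
-100 13 y@top 0.6 ztop 75.3 sat 51
-90 14 y@top -0.5 ztop 74.5 sat 51
-80 13 y@top -5.5 ztop 75.9 sat 50
-70 14 y@top -2.6 ztop 75.8 sat 52
20 12 y@top -3.3 ztop 74.8 sat 168
30 13 y@top -1.4 ztop 76.7 sat 179
40 11 y@top -0.9 ztop 74.7 sat 187
50 13 y@top -2.5 ztop 75.0 sat 180
60 5 y@top 1.6 ztop 75.3 sat 188
[-302.05410746   60.85076271] [-300.04800738   60.66591047]
```

It lies level in both saddles, with y about 0, the axis about 65–66 mm up and the nose at about x=62 mm, and the fingers are clear. Now a light grip and a slide of about 33 mm.

Emit:
servo_tool:
  series:
    - [[-0.1, 0, 0, 0, 0.6], [0, 0, 0, 0, 0.75], [0, 0, 0, 0, 1], [0, 0, 0, 0, 1], [0, 0, 0, 0, 1], [0, 0, 0, 0, 1], [0, 0, 0.5, 0, 1], [0, 0, 0.5, 0, 1], [0, 0, 0.5, 0, 1], [0, 0, 0.5, 0, 1], [0, 0, 0.5, 0, 1], [0, 0, 0.3, 0, 1], [0, 0, 0, 0, 1]]
  force: 12

```text
clock: 32.6
tool_pos: [0.5764, -0.3212, 0.2122]
tcp_rot: [1.786, 0.701, -1.784]
force: [-0.5, 4.8, 3.4]
grip_width: 0.0194
```

Emit:
servo_tool:
  series:
    - [[0, 0, 0.3, 0, 1], [0, 0, 0.2, 0, 1], [0, 0, 0, 0, 1]]

```text
clock: 32.98
tool_pos: [0.5729, -0.3245, 0.2122]
tcp_rot: [1.786, 0.701, -1.784]
force: [-0.3, 5.7, 2.9]
grip_width: 0.0194
```

Emit:
servo_tool:
  series:
    - [[0, 0, 0.2, 0, 1], [0, 0, 0.2, 0, 1], [0, 0, 0, 0, 1]]

```text
clock: 33.35
tool_pos: [0.5716, -0.3255, 0.2122]
tcp_rot: [1.79, 0.702, -1.78]
force: [9.3, 11.3, 0.2]
grip_width: 0.0191
```

The force opposing the slide rose to about 14 N, so the nose has reached the stop. Releasing and lifting away.

Emit:
servo_tool:
  series:
    - [[0, 0, 0.1, 0, 1], [0, 0, 0, 0, 1], [0, 0, 0, 0, 0.74], [0, 0, 0, 0, 0.65], [0, 0, 0, 0, 0.4], [0, 0, 0, 0, 0.2], [0, 0, 0, 0, 0], [0, 0, 0, 0, 0], [-1, 0, 0, 0, 0], [-3, 0, 0, 0, 0], [-4, 0, 0, 0, 0], [-4, 0, 0, 0, 0], [0, 0, -4, 0, 0], [0, 0, -4, 0, 0], [0, 0, -4, 0, 0], [0, 0, 0, 0, 0]]

```text
clock: 35.35
tool_pos: [0.6585, -0.2446, 0.333]
tcp_rot: [1.783, 0.702, -1.781]
force: [0.2, 0.2, -0.8]
grip_width: 0.0879
```

Run:
```python
from lie import *
s=r.get_state(); print(s['clock'],s['grip_width'],s['force'].round(1))
im,_,_=grab('wrist','w12'); im2,_,_=grab('side','side12')
for n in('w12','side12'):
    print(n); x,h=lie(n,[.561,-.334],-137.2,66); x=x[abs(x)<140]; print(np.percentile(x,[.5,99.5]))
cv2.imwrite('pics/end.png',np.hstack([cv2.resize(im,(400,300)),cv2.resize(im2[110:215,210:350],(400,300),interpolation=2)])[:,:,::-1])
```

```text
35.35 0.08785066904704468 [ 0.2  0.2 -0.8]
w12
-110 173 y@top -0.4 ztop 75.9 sat 28
-100 231 y@top -0.4 ztop 76.2 sat 29
-90 230 y@top -0.3 ztop 76.1 sat 28
-80 229 y@top -0.3 ztop 76.2 sat 29
-70 212 y@top -0.3 ztop 76.4 sat 29
-60 199 y@top -0.3 ztop 76.1 sat 28
-50 196 y@top -0.2 ztop 76.1 sat 28
-40 180 y@top -0.2 ztop 76.3 sat 28
-30 11 y@top 7.2 ztop 72.6 sat 35
0 57 y@top -0.1 ztop 76.2 sat 26
10 164 y@top -0.1 ztop 76.1 sat 27
20 158 y@top -0.0 ztop 76.5 sat 27
30 141 y@top -0.0 ztop 76.1 sat 28
40 145 y@top 0.0 ztop 76.3 sat 28
50 20 y@top 0.1 ztop 73.8 sat 45
[-104.01446562   50.9495701 ]
side12
-110 6 y@top -1.5 ztop 77.4 sat 54
-100 13 y@top -6.2 ztop 77.8 sat 50
-90 15 y@top -1.5 ztop 75.3 sat 51
-80 14 y@top -4.3 ztop 76.3 sat 53
-70 12 y@top 0.2 ztop 75.5 sat 51
-60 15 y@top -1.1 ztop 76.3 sat 49
-50 14 y@top -5.2 ztop 76.6 sat 50
-40 11 y@top 0.4 ztop 75.6 sat 46
-30 9 y@top -1.9 ztop 77.2 sat 47
-20 11 y@top -0.2 ztop 76.0 sat 46
-10 14 y@top -2.1 ztop 75.2 sat 48
0 13 y@top -4.0 ztop 77.4 sat 48
10 10 y@top -1.6 ztop 74.8 sat 51
20 13 y@top 0.3 ztop 74.1 sat 48
30 14 y@top -2.4 ztop 76.7 sat 49
40 11 y@top 0.4 ztop 76.1 sat 50
50 12 y@top -5.8 ztop 76.1 sat 71
60 11 y@top -4.5 ztop 76.3 sat 179
70 11 y@top -3.2 ztop 76.6 sat 182
80 5 y@top 3.5 ztop 74.9 sat 174
[-103.66664576   82.86254125]
```

View pics/end.png

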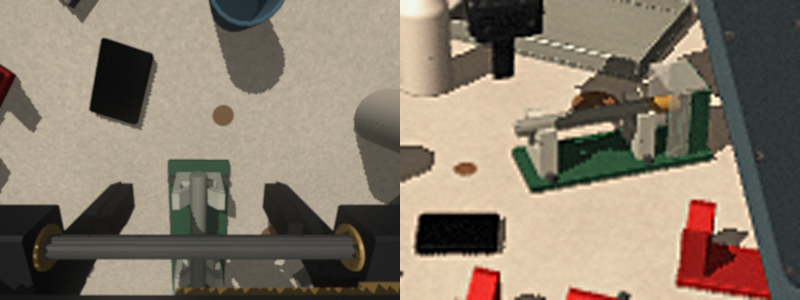

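The tail is at x≈-104 mm (expected -105) and the brass starts at x≈56 mm (expected 55). The rod is level with y about 0, so the nose is home. Handing in.

```bash
python3 -c "
from station import r
print(r.hand_in(), r.get_state()['clock'])"
```

```text
the job is handed in; nothing more can be done
the job is handed in; nothing more can be done
```

The spindle lies in both saddles of the green stand with its nose home against the stop under the hood, and the job is handed in. It finished at about 35 s of the 62 s allowed; the hand-in gave no verdict.

- **V-block:** I drew the spindle up the slope, set its foot in the first notch and swung the nose down at 20 N. It was let go lying level in both notches, with its axis about 60 mm up, under 1 mm off sideways and its middle at x ≈ 32 mm.
- **Stand:** I took it about 7 mm from its middle, turned it and laid it in both saddles with the nose at x ≈ 62 mm, then let go. A light grip then slid it about 34 mm, until the force against the slide reached about 14 N.
- **Last check:** I backed the arm off and measured again:
  - **Along the stand:** the tail is at x ≈ -104 mm (-105 expected) and the brass starts at about 56 mm (55 expected), so the nose is at about 95–96 mm.
  - **Height and side:** the axis is about 66 mm up by the wrist camera (65 expected) and less than 0.5 mm off sideways.

The side camera's sideways readings scattered by up to about 6 mm, so I relied on the wrist camera for those. The nose face itself was not seen directly. I did not measure whether the stick, jar, slab and brush had moved. The arm did not go near the jar, slab or brush, and its fingers passed about 2 cm from the stick while gripping the spindle.

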